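Centre the bud vase on its riser

TASK

The small white bud vase stands too near the edge of its round wooden riser. With light fingertip taps, slide it to the middle of the riser so that the wood shows evenly all round it. Do not grip it, pick it up, hit it hard or tip it over, and leave the riser and the other things on the table where they are.

Things in the scene. Friction and masses are not known exactly. Their poses are not given: they have to be found in the camera images.
- vase: Loose white ceramic bud vase, 78 mm tall, 110-225 g, round about its upright axis (z). Foot: disc, 30 mm diameter. Belly: ball of radius 29 mm, centre and widest part 31 mm above the underside. Neck 19-26 mm wide, from 58 mm up. Slides on the riser when pushed (0.3-1 N) at the belly's widest part; tips over if pushed at the neck. Origin: centre of the foot's underside.
- riser: Turned dark-wood riser, 0.5 kg, standing loose on the table; 50 mm high, flat round top plate of 104 mm diameter (the upper 14 mm), narrower stem below and an 88 mm foot. Origin at the centre of its underside on the table, z up; its yaw has no meaning.
- riser_top (a point): Centre of the riser's flat top, 50 mm above the table: where the middle of the vase's foot belongs.
- cup: Lidded paper take-away cup, white with a brown sleeve and black lid, 115 mm tall, 86 mm diameter at the lid, standing loose on the table. Origin at the centre of its underside. To be left alone.
- cards: Deck of playing cards lying flat and loose on the table, 63 x 88 x 18 mm (x, y, z). Origin at the centre of its underside. To be left alone.
- phone: Black mobile phone lying flat and loose on the table, 74 x 155 x 9 mm (x, y, z). Origin at the centre of its underside. To be left alone.
Not all that is in view belongs to the job. Of the things shaped like the vase, the white one is meant. Several things look just like the riser: the one meant starts nearest to the robot's base.

How it is judged:
At the end, for the whole second after the job is handed in: The vase stands upright (within 3 degrees) and at rest on the riser's top, the middle of its foot within 7 mm of the middle of the riser; the riser stands within 12 mm, and the cup, cards and phone within 15 mm, of where they stood at the start (horizontal distance between vase and riser_top below 0.007 m and z of vase in the frame of riser_top between -0.003 and 0.003 m and angle between vase's own z axis and vertical below 0.05 rad and linear speed of vase below 0.01 m/s and distance of riser from where it was at the start of the episode below 0.012 m and distance of each of cup, cards, phone from where it was at the start of the episode below 0.015 m); the robot touches nothing.
It fails at once if the vase is lifted off the riser (foot more than 10 mm above its top) (z of vase in the frame of riser_top above 0.01 m).
It fails at once if the vase is tipped by more than 20 degrees or falls off the riser (angle between vase's own z axis and vertical above 0.35 rad or z of vase in the frame of riser_top below -0.01 m).
It fails at once if the vase is hit hard, gripped or squeezed: the fingers press on it with more than 12 N (contact force between the fingers and vase above 12 N).
It fails at once if the riser is pushed more than 12 mm from its place (distance of riser from where it was at the start of the episode above 0.012 m).
It fails at once if the cup, the cards or the phone is moved by more than 15 mm (distance of any of cup, cards, phone from where it was at the start of the episode above 0.015 m).
It also fails if it takes over 38 s, if anything falls off the work surface, if the arm or the gripper's body presses on something with over 40 N, if the wrist force passes 120 N, or if a joint passes its speed limit or range.

ROBOT

A 6-joint arm with a two-finger parallel gripper is mounted at the origin on the work surface. World frame = base frame: x ahead of the robot, y to its left, z up, the work surface at z = 0. Lengths are in m, angles in rad, forces in N, time in s.
With the tool pointing down it reaches from about 0.425 to 0.95 m from the base axis. Payload 3.5 kg.
Tool frame: the origin (TCP) lies at the very end of the fingers, on their centre line; the grasp point (between the pads) lies 19 mm behind it; x points along the fingers, z is the direction in which the jaws open and shut, and the axes are right-handed (so a half turn about x gives the same grasp; the last joint's range is limited). The gripper opens to 85 mm and grips with 20 to 120 N. Pads are 22 mm wide; open, the fingers measure 114 mm over their backs; the gripper's body (76 mm by 85 mm) begins 54 mm behind the grasp point. The pads swing forward as they close: fully open they stand 13 mm farther back than shut.
Start: joints at [-1.393, 0.286, 1.577, -0, 1.279, -0.15], TCP at [0.217, -0.639, 0.231] pointing down, gripper open.
Joint ranges: [-2.77, 2.77], [-0.9, 2.22], [0.21, 2.48], [-1.53, 4.67], [0.24, 2.81], [-2.84, 2.84]. Speed limits (rad/s): [2.79, 2.79, 3.14, 3.14, 3.14, 3.14].

INTERFACE

Orientations are given as a unit quaternion [x, y, z, w].
In Python, from plant import ctrl, cams gives the robot as it stands.
- The arm moves only by the tool play_rows, never from a script. Its argument "rows" is a list of rows, each a list of 3 entries, a list of its own where there are three numbers: the opening in per cent of the stroke, from 0 (shut) to 100 (fully open), then the shift along the tool's x, y, z in units of 0.3 m (1.0 is 0.3 m), then the turn, a rotation vector about the tool's x, y, z in units of pi/2 rad (1.0 is pi/2 rad). A call has 1 to 10 rows; each row is the pose to reach, as a shift and turn from the pose commanded when the call began, along the tool's axes at that moment; what a row does not reach only later rows make up. A row lasts 1/12 s, in which the tool goes at most 41.7 mm and 7.16 degrees, less where a joint would pass 70% of its speed; a pose out of reach is approached as far as the arm can. A call with a number of a shift or a turn outside -1 to 1 is refused whole. A call with a gripper value outside its range is refused whole. The fingers move at their own pace and stop on an object; "force" is the grip in N (left out, the last holds). Time passes only in rows, so rows that repeat a pose let the fingers close. It gives the time, the measured TCP pose, the force and the opening at its end, in the units of the state.
- ctrl.get_state(): the state, without advancing time (a new reading comes with each control period).
- cams.read_camera(name): name is "scene" or "top"; returns a dict with "color" (420x560x3 uint8, red, green, blue), "fx", "fy", "cx", "cy" (pixels), "view" (4x4, takes a point from world to camera coordinates). Camera axes: x right, y down, z forward; pixel columns grow to the right and rows downward; lengths in m; the calibration is good to about 2 mm. A picture is of the moment at which its call begins. There is no depth.
- ctrl.sign_off(): hands the job in, once; it reports no verdict.
The state is a dict: "time": time; "qpos": joint angles; "dq": joint speeds; "joint_efforts": joint torques, N m; "eef_pos": TCP position; "tcp_rot": TCP orientation; "contact_force": force on the tool from outside, world axes, zero at the start; "wrist_torque": the same for the moment, N m; "opening": opening from 0.0 (shut) to 1.0 (fully open).
Only numpy, scipy, OpenCV 4.12 (cv2) and the standard library are available. Lean on these libraries where they do the work, as an engineer would, in place of code of your own. Each camera call takes 0.05 s, during which the arm holds its last target. There are 200 camera calls.

## Working session

There is one attempt and no reset: what is moved stays moved. The work goes in short steps, Python scripts to look and compute and a tool call to move; the robot and the scene stay as the last step left them, time stands still between calls to the robot, and variables do not carry over. Pictures are saved under pics/ and viewed, about 8 in all and at most 12, crops included, and the job is handed in when it is done.

Besides the shell and the picture viewer there is one more tool, called after "Call:" as name(argument=value, ...), one argument or row to a line, values as JSON. play_rows: Moves the arm, as the interface text tells. Shifts and turns lie within -1 to 1; 1 stands for 0.3 m of shift or pi/2 rad of turn. Its arguments: {"type":"object","properties":{"rows":{"type":"array"},"force":{"type":"number"}},"required":["rows"]}

```bash
mkdir -p pics; ls; python3 - <<'E'
from plant import ctrl,cams
import cv2,numpy as np
s=ctrl.get_state(); print({k:np.round(v,3).tolist() for k,v in s.items()})
for n in("scene","top"):
    c=cams.read_camera(n); cv2.imwrite(f"pics/{n}0.png",c["color"][...,::-1]); print(n,c["fx"],c["fy"],c["cx"],c["cy"]); print(np.round(c["view"],4).tolist())
E
```

```text
pics
{'time': 0.0, 'qpos': [-1.393, 0.287, 1.578, -0.0, 1.279, -0.15], 'dq': [0.0, -0.001, 0.0, 0.001, 0.001, -0.001], 'joint_efforts': [0.001, -40.598, -29.262, -0.0, 0.006, -0.0], 'eef_pos': [0.217, -0.638, 0.23], 'tcp_rot': [0.412, 0.576, -0.411, 0.574], 'contact_force': [-0.325, 1.266, -0.356], 'wrist_torque': [0.039, 0.0, -0.05], 'opening': 1.003}
scene 422.5309316464292 422.5309316464292 275.49807488973084 207.83919915053224
[[0.6209, 0.7838, 0.0079, -0.3437], [0.4584, -0.3549, -0.8148, -0.1859], [-0.6359, 0.5096, -0.5797, 1.3193], [0.0, 0.0, 0.0, 1.0]]
top 387.42758166747296 387.42758166747296 284.3682981644322 209.32486206393907
[[0.0161, -0.9998, 0.0076, 0.005], [-0.9869, -0.0171, -0.1606, 0.5637], [0.1607, -0.0049, -0.987, 0.8482], [0.0, 0.0, 0.0, 1.0]]
```

View pics/top0.png

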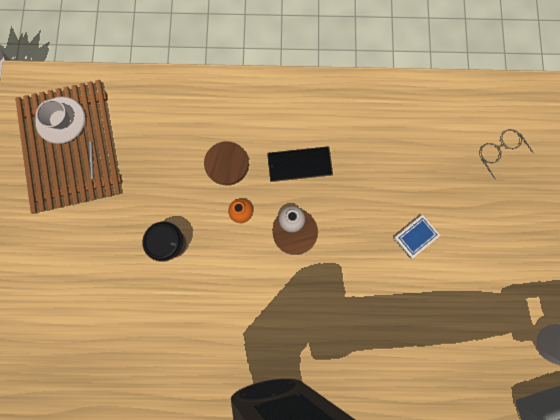

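View pics/scene0.png

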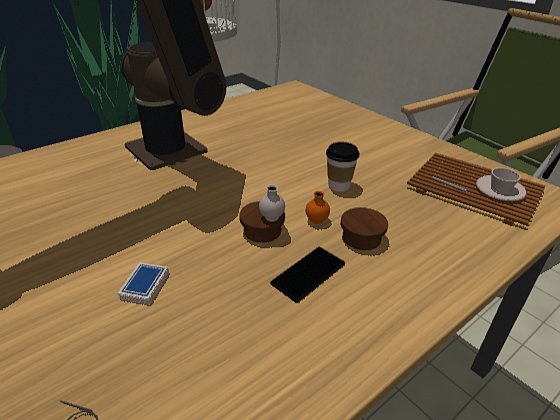

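Top view: the candidates are the white vase (292,217) and an orange vase (240,210). The risers are at (295,231), nearest the base and under the white vase, and (227,163), a farther decoy. The plan is the white vase on the riser at (295,231). The scene view shows the same: white vase at (272,207) on the riser at (262,218), orange vase at (318,209), other riser at (364,225).

```bash
cat > h.py <<'E'
from plant import ctrl,cams
import cv2,numpy as np
from scipy.optimize import least_squares
def cast(c,uv,z):
    uv=np.atleast_2d(uv).astype(float); V=c["view"];R=V[:3,:3];o=-R.T@V[:3,3]
    d=np.c_[(uv[:,0]-c["cx"])/c["fx"],(uv[:,1]-c["cy"])/c["fy"],np.ones(len(uv))]@R
    return o+d*((z-o[2])/d[:,2])[:,None]
def proj(c,p):
    q=np.atleast_2d(p)@c["view"][:3,:3].T+c["view"][:3,3]
    return np.c_[q[:,0]/q[:,2]*c["fx"]+c["cx"],q[:,1]/q[:,2]*c["fy"]+c["cy"]]
def blob(m,uv,r):
    m=m.astype(np.uint8); k=np.zeros_like(m); cv2.circle(k,tuple(int(v) for v in uv),r,1,-1)
    cs,_=cv2.findContours(m*k,cv2.RETR_EXTERNAL,cv2.CHAIN_APPROX_NONE)
    return max(cs,key=cv2.contourArea)[:,0,:]
def circ(P,r):  # robust circle of known radius
    f=least_squares(lambda v:np.hypot(*(P[:,:2]-v).T)-r,P[:,:2].mean(0),loss="soft_l1",f_scale=0.0015)
    return f.x,np.sqrt(np.mean(f.fun**2))
def masks(c):
    hsv=cv2.cvtColor(c["color"],cv2.COLOR_RGB2HSV); h,s,v=[hsv[...,i].astype(int) for i in range(3)]
    return (s<60)&(v>95), (v<115)&(s>60)
E
python3 - <<'E'
from h import *
for n,uv,rr in(("top",(294,225),40),("scene",(268,210),40)):
    c=cams.read_camera(n); w,b=masks(c)
    cw=blob(w,uv,rr); print(n,"white bbox",cv2.boundingRect(cw))
    if n=="top":
        P=cast(c,cw,.081); v,e=circ(P,.029); print("belly",v.round(4),e, cv2.minEnclosingCircle(cw.astype(np.float32)))
        cb=blob(b|w,uv,rr); P=cast(c,cb,.05); r,e=circ(P,.052); print("riser",r.round(4),e,"d",(v-r).round(4))
        ph=proj(c,[*r,.05])[0]
    img=c["color"][...,::-1].copy()
    x,y=uv; t=np.linspace(0,6.28,200)
    big=cv2.resize(img[y-35:y+35,x-45:x+45],None,fx=8,fy=8,interpolation=cv2.INTER_NEAREST)
    for cen,rad,z,col in((r,.052,.05,(0,255,0)),(v,.029,.081,(255,0,255)),(v,.015,.05,(255,255,0))):
        q=(proj(c,np.c_[cen[0]+rad*np.cos(t),cen[1]+rad*np.sin(t),t*0+z])-[x-45,y-35]+.5)*8
        cv2.polylines(big,[q.astype(np.int32)],True,col,1)
    cv2.imwrite(f"pics/crop_{n}.png",big)
E
python3 -c "
import cv2,numpy as np
a=[cv2.imread(f'pics/crop_{n}.png') for n in('top','scene')]
cv2.imwrite('pics/crop1.png',cv2.resize(np.hstack(a),(800,311)))"
```

```text
top white bbox (279, 206, 26, 26)
belly [ 0.5372 -0.0014] 0.0011763528112385111 ((291.51812744140625, 218.71502685546875), 13.08957290649414)
riser [ 0.5166 -0.0081] 0.003996957818052033 d [0.0206 0.0067]
scene white bbox (259, 194, 25, 17)
```

View pics/crop1.png

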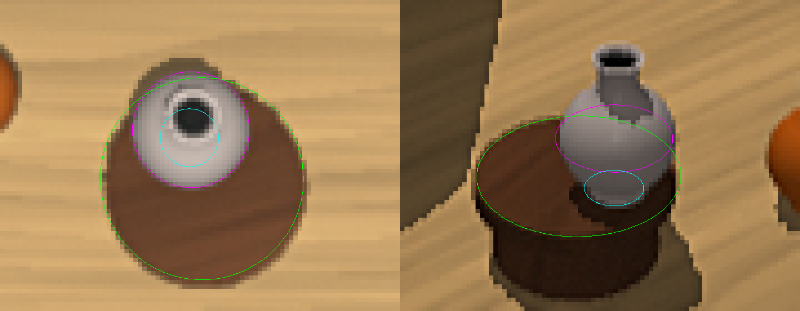

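The crop confirms the white vase on the near riser. The vase fit is good, but the riser fit is pulled upward by the vase's shadow. I'll refit using only rim points away from the vase and work out the push line.

```bash
cat >> h.py <<'E'
def riser(c,uv=(294,225)):
    w,b=masks(c); P=cast(c,blob(b|w,uv,40)+0.0,.05); r=np.array([.515,-.008])
    for _ in range(3):
        Q=P[(P[:,0]<r[0]+.015)]; r,e=circ(Q,.052)
    return r,e
def belly(c,uv):
    w,_=masks(c); return circ(cast(c,blob(w,uv,22),.081),.029)
E
python3 - <<'E'
from h import *
from scipy.spatial.transform import Rotation as Ro
c=cams.read_camera("top"); r,e=riser(c); v,e2=belly(c,(291,218)); print("riser",r.round(4),e,"vase",v.round(4),e2,"d",(v-r).round(4))
w,b=masks(c); P=cast(c,blob(b|w,(294,225),40),.05)
print("rim y ext",P[:,1].min(),P[:,1].max(),"x min",P[:,0].min())
o,e3=circ(cast(c,blob((c["color"][...,0]>120)&(c["color"][...,2]<60),(240,211),22),.031),.029);print("orange",o,e3)
print("cup lid",cast(c,(163,241),.115),"phone",cast(c,(300,164),.009))
s=ctrl.get_state(); print(Ro.from_quat(s["tcp_rot"]).as_matrix().round(4))
E
```

```text
riser [ 0.5165 -0.0089] 0.002864413224316595 vase [ 0.5372 -0.0014] 0.0011763528112385111 d [0.0207 0.0075]
rim y ext -0.060617708825475146 0.04186811750923003 x min 0.46327629645605295
orange [0.56147177 0.11789165] 0.0018997661252939467
cup lid [[0.48067205 0.26761421 0.115     ]] phone [[ 0.68261062 -0.02223438  0.009     ]]
[[-2.000e-04  9.467e-01  3.220e-01]
 [ 1.100e-03  3.220e-01 -9.467e-01]
 [-1.000e+00  2.000e-04 -1.100e-03]]
```

```bash
cat >> h.py <<'E'
def riser(c,uv=(294,229),vase=None):
    a=cv2.GaussianBlur(c["color"],(0,0),.6).astype(float); m=(a[...,1]/(a[...,0]+1)<.695)&(a[...,0]<150)
    q=blob(m,uv,34); P=cast(c,q,.05)
    if vase is not None: P=P[np.hypot(*(P[:,:2]-vase).T)>.040]
    P=P[np.hypot(*(P[:,:2]-P[:,:2].mean(0)).T)>.03]
    r,e=circ(P,.0513); return r,e,len(P)   # half a pixel inside
E
python3 - <<'E'
from h import *
c=cams.read_camera("top"); v,_=belly(c,(291,218)); print(riser(c,vase=v))
a=c["color"].astype(int)
print("col295 down",[(y,*a[y,295]) for y in range(248,260,1)]); print("shadow",a[204,290],a[235,290]);print("row",[(x,*a[231,x]) for x in (269,270,271,272,273,274,275,315,316,317,318,319,320)])
E
```

```text
(array([ 0.51458906, -0.00917362]), np.float64(0.001898894685004451), 86)
col295 down [(248, np.int64(111), np.int64(70), np.int64(46)), (249, np.int64(109), np.int64(70), np.int64(48)), (250, np.int64(113), np.int64(71), np.int64(47)), (251, np.int64(115), np.int64(73), np.int64(51)), (252, np.int64(116), np.int64(73), np.int64(49)), (253, np.int64(112), np.int64(71), np.int64(45)), (254, np.int64(133), np.int64(99), np.int64(66)), (255, np.int64(208), np.int64(169), np.int64(113)), (256, np.int64(212), np.int64(170), np.int64(114)), (257, np.int64(206), np.int64(167), np.int64(111)), (258, np.int64(206), np.int64(167), np.int64(112)), (259, np.int64(199), np.int64(161), np.int64(107))]
shadow [100  80  54] [99 64 42]
row [(269, np.int64(204), np.int64(165), np.int64(110)), (270, np.int64(205), np.int64(166), np.int64(111)), (271, np.int64(203), np.int64(164), np.int64(109)), (272, np.int64(161), np.int64(126), np.int64(85)), (273, np.int64(106), np.int64(70), np.int64(46)), (274, np.int64(102), np.int64(66), np.int64(42)), (275, np.int64(104), np.int64(67), np.int64(44)), (315, np.int64(102), np.int64(65), np.int64(43)), (316, np.int64(99), np.int64(64), np.int64(42)), (317, np.int64(110), np.int64(78), np.int64(52)), (318, np.int64(161), np.int64(131), np.int64(88)), (319, np.int64(192), np.int64(155), np.int64(104)), (320, np.int64(191), np.int64(154), np.int64(103))]
```

Vase offset from riser centre is about (+22.6, +7.8) mm, so I need to push along (-0.945, -0.326). That's almost exactly the current tool -y axis, so no turn is needed. I'll go to the far side with the fingers shut.

Call:
play_rows(
  rows=[
    [0,[0,0.1,-0.09],[0,0,0]],
    [0,[0,0.22,-0.195],[0,0,0]],
    [0,[0,0.32,-0.284],[0,0,0]],
    [0,[0,0.42,-0.373],[0,0,0]],
    [0,[0,0.52,-0.462],[0,0,0]],
    [0,[0,0.62,-0.55],[0,0,0]],
    [0,[0,0.71,-0.63],[0,0,0]],
    [0,[0,0.79,-0.7],[0,0,0]],
    [0,[0,0.87,-0.77],[0,0,0]],
    [0,[0,0.94,-0.83],[0,0,0]],
  ],
  force=20,
)

```text
time: 1.13
eef_pos: [0.4049, -0.3105, 0.2315]
tcp_rot: [0.412, 0.575, -0.411, 0.575]
contact_force: [0.9, 0.1, -0.2]
opening: 0.002
```

Call:
play_rows(
  rows=[
    [0,[0,0.1,-0.09],[0,0,0]],
    [0,[0,0.2,-0.18],[0,0,0]],
    [0,[0,0.3,-0.27],[0,0,0]],
    [0,[0,0.4,-0.36],[0,0,0]],
    [0,[0,0.5,-0.45],[0,0,0]],
    [0,[0,0.6,-0.54],[0,0,0]],
    [0,[0,0.7,-0.63],[0,0,0]],
    [0,[0,0.8,-0.71],[0,0,0]],
    [0,[0,0.88,-0.78],[0,0,0]],
    [0,[0,0.937,-0.837],[0,0,0]],
  ],
)

```text
time: 1.97
eef_pos: [0.5905, 0.0183, 0.2314]
tcp_rot: [0.411, 0.575, -0.411, 0.575]
contact_force: [-0.8, 0.0, 0.5]
opening: 0.003
```

Call:
play_rows(
  rows=[
    [0,[0,0,0],[0,0,0]],
    [0,[0,0,0],[0,0,0]],
  ],
)

```text
time: 2.13
eef_pos: [0.5895, 0.0167, 0.2311]
tcp_rot: [0.411, 0.576, -0.411, 0.575]
contact_force: [-0.2, -0.4, 0.6]
opening: 0.0
```

Call:
play_rows(
  rows=[
    [0,[0.06,0,0],[0,0,0]],
    [0,[0.14,0,0],[0,0,0]],
    [0,[0.22,0,0],[0,0,0]],
    [0,[0.3,0,0],[0,0,0]],
    [0,[0.38,0,0],[0,0,0]],
    [0,[0.44,0,0],[0,0,0]],
    [0,[0.49,0,0],[0,0,0]],
    [0,[0.52,0,0],[0,0,0]],
    [0,[0.525,0,0],[0,0,0]],
    [0,[0.525,0,0],[0,0,0]],
  ],
)

```text
time: 2.97
eef_pos: [0.5891, 0.0149, 0.0736]
tcp_rot: [0.412, 0.575, -0.412, 0.574]
contact_force: [0.7, -1.6, 0.6]
opening: 0.0
```

```bash
cat > look.py <<'E'
import sys
from h import *
n=sys.argv[1]; a=[]
for cam,(x,y) in(("top",(294,218)),("scene",(268,205))):
    c=cams.read_camera(cam); a.append(cv2.resize(c["color"][y-45:y+45,x-45:x+45,::-1],None,fx=4.4,fy=4.4,interpolation=cv2.INTER_NEAREST))
cv2.imwrite(f"pics/{n}.png",np.hstack(a)); print(ctrl.get_state()["eef_pos"])
E
python3 look.py near
```

```text
[0.5902986  0.01515247 0.07517286]
```

View pics/near.png

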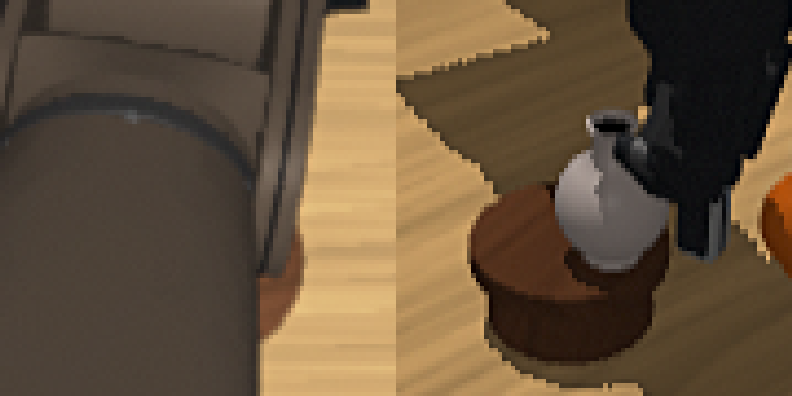

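The finger stands clear on the far side, tip about 15 mm short of the belly and the gripper's body above the neck. Next is a slow push in tool -y of about 32 mm, of which roughly 17 mm moves the vase, followed by a check.

Call:
play_rows(
  rows=[
    [0,[0,-0.01,0],[0,0,0]],
    [0,[0,-0.02,0],[0,0,0]],
    [0,[0,-0.03,0],[0,0,0]],
    [0,[0,-0.037,0],[0,0,0]],
    [0,[0,-0.044,0],[0,0,0]],
    [0,[0,-0.05,0],[0,0,0]],
    [0,[0,-0.056,0],[0,0,0]],
    [0,[0,-0.062,0],[0,0,0]],
    [0,[0,-0.068,0],[0,0,0]],
    [0,[0,-0.073,0],[0,0,0]],
  ],
)

```text
time: 3.9
eef_pos: [0.5687, 0.0086, 0.074]
tcp_rot: [0.412, 0.575, -0.412, 0.575]
contact_force: [-0.3, -1.1, 0.5]
opening: -0.0
```

Call:
play_rows(
  rows=[
    [0,[0,-0.006,0],[0,0,0]],
    [0,[0,-0.012,0],[0,0,0]],
    [0,[0,-0.018,0],[0,0,0]],
    [0,[0,-0.024,0],[0,0,0]],
    [0,[0,-0.029,0],[0,0,0]],
    [0,[0,-0.032,0],[0,0,0]],
    [0,[0,-0.033,0],[0,0,0]],
    [0,[0,-0.033,0],[0,0,0]],
  ],
)

```text
time: 4.57
eef_pos: [0.5592, 0.0054, 0.0738]
tcp_rot: [0.412, 0.575, -0.412, 0.575]
contact_force: [-0.3, 0.7, -0.4]
opening: -0.003
```

```bash
python3 look.py push1
```

```text
[0.55917492 0.00548631 0.07369821]
```

View pics/push1.png

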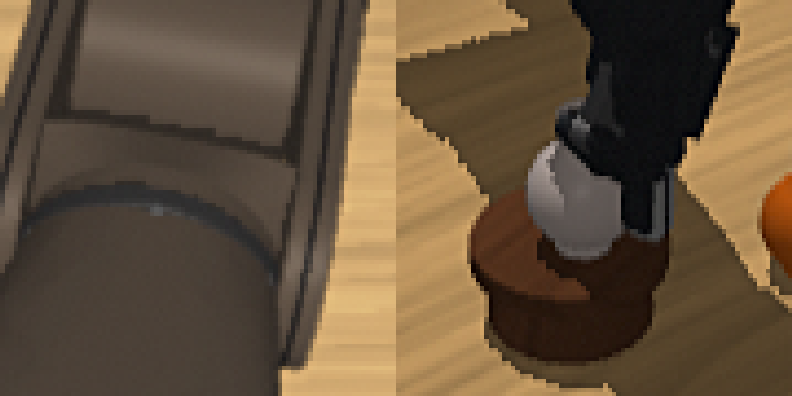

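The vase slid toward the centre, upright, and the riser is unmoved. The arm hides it from above, so I'll back off, lift and go aside to measure.

Call:
play_rows(
  rows=[
    [0,[0,0.02,0],[0,0,0]],
    [0,[0,0.06,0],[0,0,0]],
    [0,[0,0.1,0],[0,0,0]],
    [0,[-0.05,0.1,0],[0,0,0]],
    [0,[-0.15,0.1,0],[0,0,0]],
    [0,[-0.25,0.1,0.05],[0,0,0]],
    [0,[-0.35,0.1,0.13],[0,0,0]],
    [0,[-0.4,0.1,0.23],[0,0,0]],
    [0,[-0.4,0.1,0.34],[0,0,0]],
    [0,[-0.4,0.1,0.44],[0,0,0]],
  ],
)

```text
time: 5.5
eef_pos: [0.632, -0.1114, 0.1964]
tcp_rot: [0.412, 0.573, -0.411, 0.577]
contact_force: [-0.1, -0.6, 0.3]
opening: -0.001
```

Call:
play_rows(
  rows=[
    [0,[0,0,0.12],[0,0,0]],
    [0,[0,0,0.24],[0,0,0]],
    [0,[0,0,0.36],[0,0,0]],
    [0,[0,0,0.46],[0,0,0]],
    [0,[0,0,0.52],[0,0,0]],
    [0,[0,0,0.55],[0,0,0]],
    [0,[0,0,0.55],[0,0,0]],
  ],
)

```text
time: 6.08
eef_pos: [0.6835, -0.2678, 0.193]
tcp_rot: [0.412, 0.575, -0.412, 0.574]
contact_force: [0.5, 0.5, 1.0]
opening: 0.002
```

```bash
cat > meas.py <<'E'
from h import *
s=ctrl.get_state(); print(s["eef_pos"],s["time"])
c=cams.read_camera("top"); v,e=belly(c,(293,224)); r=riser(c,vase=v); print("top vase",v.round(4),e,"riser",r,"d",(v-r[0]).round(4))
w,_=masks(c); print("white px",cv2.boundingRect(blob(w,(293,224),22)))
a=[]; t=np.linspace(0,6.28,200)
for cam,(x,y) in(("top",(294,225)),("scene",(266,210))):
    c=cams.read_camera(cam); big=cv2.resize(c["color"][y-35:y+35,x-35:x+35,::-1],None,fx=5.6,fy=5.6,interpolation=cv2.INTER_NEAREST)
    for cen,rad,z,col in((r[0],.052,.05,(0,255,0)),(v,.029,.081,(255,0,255)),(v,.015,.05,(255,255,0))):
        q=(proj(c,np.c_[cen[0]+rad*np.cos(t),cen[1]+rad*np.sin(t),t*0+z])-[x-35,y-35]+.5)*5.6
        cv2.polylines(big,[q.astype(np.int32)],True,col,1)
    a.append(big)
import sys; cv2.imwrite(f"pics/{sys.argv[1]}.png",np.hstack(a))
E
python3 meas.py m1
```

```text
[ 0.68351827 -0.26781879  0.19303542] 6.0833
top vase [ 0.5205 -0.007 ] 0.0011499724481120095 riser (array([ 0.51282866, -0.0094278 ]), np.float64(0.002297601836107005), 125) d [0.0077 0.0024]
white px (281, 214, 27, 26)
```

View pics/m1.png

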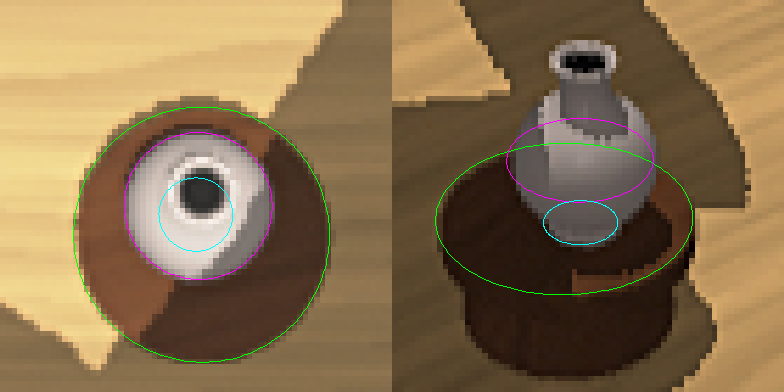

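Top view: vase belly at (196,206) in the crop, riser rim matching the green ring within about 1 px (true rim centre about 0.5 px higher, x≈0.514). Remaining offset is about 6.5 mm in the same direction, with no lateral error. The finger-to-vase distance of 40.7 mm matches the 29+11 mm expected. I'll retrace the path and push 6.5 mm beyond the last stop.

Call:
play_rows(
  rows=[
    [0,[0,0,-0.08],[0,0,0]],
    [0,[0,0,-0.2],[0,0,0]],
    [0,[0,0,-0.32],[0,0,0]],
    [0,[0,0,-0.44],[0,0,0]],
    [0,[0,0,-0.56],[0,0,0]],
    [0,[0,0,-0.68],[0,0,0]],
    [0,[0,0,-0.8],[0,0,0]],
    [0,[0,0,-0.9],[0,0,0]],
    [0,[0,0,-0.97],[0,0,0]],
    [0,[0,0,-0.99],[0,0,0]],
  ],
)

```text
time: 7.07
eef_pos: [0.5857, 0.0197, 0.1941]
tcp_rot: [0.41, 0.576, -0.41, 0.576]
contact_force: [0.5, 0.2, -0.1]
opening: -0.002
```

Call:
play_rows(
  rows=[
    [0,[0,0,0],[0,0,0]],
    [0,[0,0,0],[0,0,0]],
    [0,[0.08,0,0],[0,0,0]],
    [0,[0.18,0,0],[0,0,0]],
    [0,[0.27,0,0],[0,0,0]],
    [0,[0.34,0,0],[0,0,0]],
    [0,[0.38,0,0],[0,0,0]],
    [0,[0.4,0,0],[0,0,0]],
    [0,[0.4,0,0],[0,0,0]],
    [0,[0.4,0,0],[0,0,0]],
  ],
)

```text
time: 7.9
eef_pos: [0.5887, 0.0145, 0.0748]
tcp_rot: [0.412, 0.574, -0.412, 0.575]
contact_force: [0.4, 0.7, 1.4]
opening: -0.005
```

Call:
play_rows(
  rows=[
    [0,[0,-0.02,0],[0,0,0]],
    [0,[0,-0.04,0],[0,0,0]],
    [0,[0,-0.06,0],[0,0,0]],
    [0,[0,-0.075,0],[0,0,0]],
    [0,[0,-0.085,0],[0,0,0]],
    [0,[0,-0.091,0],[0,0,0]],
    [0,[0,-0.097,0],[0,0,0]],
    [0,[0,-0.102,0],[0,0,0]],
    [0,[0,-0.107,0],[0,0,0]],
    [0,[0,-0.112,0],[0,0,0]],
  ],
)

```text
time: 8.73
eef_pos: [0.5561, 0.0043, 0.074]
tcp_rot: [0.412, 0.575, -0.412, 0.575]
contact_force: [1.2, -0.2, 1.2]
opening: -0.003
```

Call:
play_rows(
  rows=[
    [0,[0,-0.005,0],[0,0,0]],
    [0,[0,-0.008,0],[0,0,0]],
    [0,[0,-0.01,0],[0,0,0]],
    [0,[0,-0.01,0],[0,0,0]],
    [0,[0,-0.01,0],[0,0,0]],
  ],
)

```text
time: 9.15
eef_pos: [0.5531, 0.0033, 0.0738]
tcp_rot: [0.412, 0.575, -0.412, 0.575]
contact_force: [0.5, 0.3, 0.4]
opening: 0.001
```

Call:
play_rows(
  rows=[
    [0,[0,0.02,0],[0,0,0]],
    [0,[0,0.06,0],[0,0,0]],
    [0,[0,0.12,0],[0,0,0]],
    [0,[-0.05,0.12,0],[0,0,0]],
    [0,[-0.15,0.12,0],[0,0,0]],
    [0,[-0.25,0.12,0.05],[0,0,0]],
    [0,[-0.35,0.12,0.13],[0,0,0]],
    [0,[-0.4,0.12,0.23],[0,0,0]],
    [0,[-0.4,0.12,0.34],[0,0,0]],
    [0,[-0.4,0.12,0.44],[0,0,0]],
  ],
)

```text
time: 9.98
eef_pos: [0.6314, -0.1115, 0.1963]
tcp_rot: [0.412, 0.574, -0.411, 0.576]
contact_force: [0.7, 0.1, -0.0]
opening: 0.002
```

Call:
play_rows(
  rows=[
    [0,[0,0,0.12],[0,0,0]],
    [0,[0,0,0.24],[0,0,0]],
    [0,[0,0,0.36],[0,0,0]],
    [0,[0,0,0.48],[0,0,0]],
    [0,[0,0,0.6],[0,0,0]],
    [0,[0,0,0.7],[0,0,0]],
    [0,[0,0,0.78],[0,0,0]],
    [0,[0,0,0.8],[0,0,0]],
    [0,[0,0,0.8],[0,0,0]],
  ],
)

```text
time: 10.73
eef_pos: [0.7068, -0.3389, 0.1926]
tcp_rot: [0.412, 0.575, -0.412, 0.574]
contact_force: [0.0, 0.6, 0.3]
opening: -0.0
```

```bash
python3 meas.py m2
```

```text
[ 0.70683018 -0.33891898  0.19259323] 10.7333
top vase [ 0.5142 -0.009 ] 0.001231312586999614 riser (array([ 0.51292688, -0.00959294]), np.float64(0.002337355347506435), 124) d [0.0012 0.0006]
white px (282, 216, 26, 27)
```

View pics/m2.png

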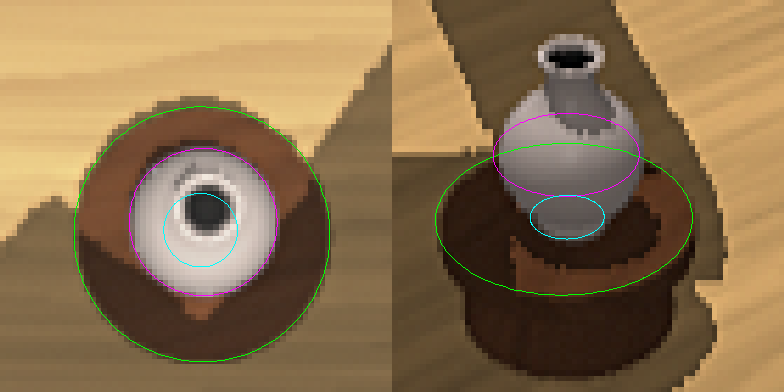

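Top view: vase centred at (204,222) in the crop, inside the riser ring centred at (202,232); the apparent shift is from its height. In the scene view, the vase's foot and the riser ring agree to about 0.5 px. The offset is about 1 mm, the vase is upright and the arm is clear, so I'm handing in.

```bash
python3 -c "
from plant import ctrl
print(ctrl.sign_off())"
```

```text
the job is handed in; nothing more can be done
None
```

The white vase now stands in the middle of the near riser, and I handed the job in at about 11 s of the 38 s allowed. I moved it with two slow pushes from the shut fingertips at belly height: about 17 mm, then about 6.5 mm after re-measuring.

**Vase position:** the last top view put the foot about 1.3 mm from the fitted riser centre (limit 7 mm). The scene view agreed, and the vase looked upright.

**Riser:** the four riser fits varied by about 2 to 4 mm because shadows biased the rim fit. I therefore aimed at a centre corrected by eye (x about 0.514), and I saw no real movement of the riser.

**Other things:** I did not re-measure the cup, cards or phone at the end. The finger path stayed clear of them. The arm was clear of everything when I handed in.

**Forces:** wrist readings stayed at noise level (about 2 N or less), too coarse to show the push force itself.

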